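# Offer up the curing box cover to its hinge and hold it for the pin

## Robot

A 6-joint arm with a two-finger parallel gripper is mounted at the origin on the work surface. World frame = base frame: x ahead of the robot, y to its left, z up, the work surface at z = 0. Lengths are in m, angles in rad, forces in N, time in s.
With the tool pointing down it reaches from about 0.35 to 0.775 m from the base axis. Payload 7.3 kg.
Tool frame: the origin (TCP) lies on the mounting face of the last link; the fingertips stand 178 mm ahead of it and the grasp point (between the pads) lies 159 mm ahead of it; z points along the fingers, y is the direction in which the jaws open and shut (so a half turn about z gives the same grasp; the last joint's range is limited). The gripper opens to 92 mm and grips with 3 to 60 N. Pads are 19 mm wide; open, the fingers measure 130 mm over their backs; the gripper's body (75 mm by 190 mm) begins 47 mm behind the grasp point.
Start: joints at [1.035, 0.342, 1.524, -0, 1.275, -0.146], TCP at [0.199, 0.486, 0.405] pointing down, gripper open.
Joint ranges: [-2.53, 2.53], [-0.77, 2.02], [0.04, 2.7], [-1, 4.14], [0.28, 2.66], [-3.11, 3.11]. Speed limits (rad/s): [2.57, 2.57, 3.14, 3.14, 3.14, 3.14].

## Interface

Orientations are given as a unit quaternion [w, x, y, z].
In Python, from station import read_state, grab_frame, calibration, finish_job gives the robot as it stands.
- The arm moves only by the shell command python3 -m creep 'ROWS' [FORCE]. ROWS is JSON, a list of rows, each a list of 7 numbers: the shift along the tool's x, y, z in m, then the turn, a rotation vector about the tool's x, y, z in units of 6 degrees (1.0 is 6 degrees), then the opening, from -1 (shut) to 1 (fully open), so that 0 is half open. In form: [[x, y, z, rx, ry, rz, gripper], ...]. A call has 1 to 20 rows; each row is the pose to reach, as a shift and turn from the pose measured when the call began, along the tool's axes at that moment; what a row does not reach only later rows make up. A row lasts 1/12 s, in which the tool goes at most 41.7 mm and 7.16 degrees, less where a joint would pass 70% of its speed; a pose out of reach is approached as far as the arm can. A call with a gripper value outside its range is refused whole. The fingers move at their own pace and stop on an object; FORCE is the grip in N (left out, the last holds). Time passes only in rows, so rows that repeat a pose let the fingers close. It gives the time, the measured TCP pose, the force and the opening at its end, in the units of the state.
- read_state(): the state, without advancing time (a new reading comes with each control period).
- grab_frame(name): name is "scene" or "top" or "wrist"; returns the picture (384x512x3 uint8, red, green, blue); there is no depth.
- calibration(name): a dict with "vertical_fov" (degrees; the focal length in pixels is half the picture's height over the tangent of half this angle, whatever the lens; pixels are square), "cx", "cy" (the principal point, pixels), "distortion" ([k1, k2, p1, p2, k3] as OpenCV has them; the pictures are not rectified), "origin" and "attitude" of the camera in the world. Camera axes: x right, y down, z forward; pixel columns grow to the right and rows downward; lengths in m; the calibration is good to about 2 mm. A picture is of the moment at which its call begins: read the wrist's pose just before it. calibration takes no time and is no camera call; for the wrist camera it gives the pose at the moment of the call.
- finish_job(): hands the job in, once; it reports no verdict.
The state is a dict: "clock": time; "joint_pos": joint angles; "qvel": joint speeds; "joint_torque": joint torques, N m; "ee_pos": TCP position; "tcp_rot": TCP orientation; "ft_force": force on the tool from outside, world axes, zero at the start; "wrist_torque": the same for the moment, N m; "opening": opening from 0.0 (shut) to 1.0 (fully open).
Only numpy, scipy, OpenCV 4.12 (cv2) and the standard library are available. Lean on these libraries where they do the work, as an engineer would, in place of code of your own. Each camera call takes 0.05 s, during which the arm holds its last target.

## Task

Lift the orange UV cover by its grey grip straight up out of the slots of the white drying rack and offer it up to the hinge of the curing box: standing upright, its two steel knuckles lowered gently between the three aluminium knuckles of the jamb block, the holes of all five in one line so that a colleague can push the hinge pin through. Keep holding it there: the program finishes while the gripper holds the cover still, its whole weight carried by the arm and not resting on the box. Leave the bottle, the scraper and the hinge pin in its tray where they are.

Things in the scene. Friction and masses are not known exactly. Their poses are not given: they have to be found in the camera images.
- cover: UV cover, a flat panel: orange pane in a black frame 12 mm thick (x), 170 mm wide (y), upright along z; about 0.3 kg, front and back alike. Origin: middle of its hinge axis, between its two steel knuckles that hang below the frame. Frame from 14 to 114 mm above the origin, grey grip block above that to 142 mm. Starts upright in the rack, its x along the rack's x (within 0.02 rad).
- cover_grip (a point): Centre of the grey grip block on the cover's top edge, 128 mm above the cover's origin, same axes. Block 14 mm thick (x), 70 mm long (y), 28 mm tall (z); pinch it from above across the 14 mm.
- bore_left (a point): Centre of the bore of the cover's knuckle at cover y = +23 mm; axes as the cover's. Both knuckles: 16 mm outside diameter, 22 mm long, 8 mm bore along y.
- bore_right (a point): The same for the cover's knuckle at cover y = -23 mm.
- jamb_axis (a point): Middle of the curing box's hinge axis, 115 mm above the table; y along the axis, z up. Three fixed knuckles, 16 mm outside, 8 mm bore, 18 mm long, centred at y = -46, 0, 46 mm; two 28 mm gaps between, open above, take the cover's knuckles with 3 mm play each side. Gap floor 13 mm below the axis: a cover resting on it sits 5 mm too low. The cover fits either way round.
- curing_box: Grey open-topped UV curing box, fixed to the table. Origin on the table straight below jamb_axis, same axes. 196 mm wide (y), x from -150 mm (front, near the robot at yaw 0) to +15 mm (rear, hinge side), rim 95 mm high; jamb block and knuckles on the rear wall up to 123 mm.
- rack: White drying rack, fixed. Origin on the table under its middle. Base 90 x 214 mm (x, y). Two upright U-channels at its y ends, open above and towards each other, slot 16 mm wide (x); slot floors 30 mm, channel tops 90 mm above the table. The cover's side frames stand in them with its origin 16 mm above the table; it is clear once its origin is above 78 mm.
- bottle: Bystander: brown bottle with red cap and white label, 60 mm diameter, 135 mm tall, standing near the rack. Origin at the centre of its underside.
- scraper: Bystander: green-handled flat scraper, about 180 mm long along its x, lying flat on the table near the rack. Origin near its middle.
- hinge_pin: Bystander: bent steel hinge pin, 6 mm thick, 117 mm long along its y with tapered nose, lying in the blue tray (60 x 170 x 16 mm) behind the curing box. Origin at the middle of its length.
Mind the look-alikes: they are no part of the job. There is more than one size of the cover; the job needs the smallest.

How it is judged:
On the way:
1. the cover is lifted upright out of the rack's slots, its frame above the channel tops (z of cover in the frame of rack above 0.078 m and angle between cover's own z axis and vertical below 0.25 rad and contact force between the fingers and cover above 1 N), for 0.1 s.
At the end, for the whole second after the job is handed in: Gripper holds the cover (over 2 N), upright within 8 degrees, still (under 20 mm/s); both its bores within 3 mm, in height and across, of the jamb's hinge axis, centred within 5 mm along it; cover presses on the box under 2 N and is off the rack (x of bore_left in the frame of jamb_axis between -0.003 and 0.003 m and z of bore_left in the frame of jamb_axis between -0.003 and 0.003 m and x of bore_right in the frame of jamb_axis between -0.003 and 0.003 m and z of bore_right in the frame of jamb_axis between -0.003 and 0.003 m and y of cover in the frame of jamb_axis between -0.005 and 0.005 m and angle between cover's own z axis and vertical below 0.14 rad and contact force between the fingers and cover above 2 N and contact force between cover and curing_box below 2 N and contact force between cover and rack below 0.2 N and linear speed of cover below 0.02 m/s); the arm keeps its last pose, push and grip.
It fails at once if the bottle, the scraper or the hinge pin is moved by more than 20 mm, or the bottle tipped (distance of any of bottle, scraper, hinge_pin from where it was at the start of the episode above 0.02 m or angle between bottle's own z axis and vertical above 0.3 rad).
It fails at once if the cover is rammed against the curing box (over 30 N) (contact force between cover and curing_box above 30 N).
It fails at once if the cover is let fall over (angle between cover's own z axis and vertical above 0.7 rad).
It also fails if it takes over 56 s, if anything falls off the work surface, if the arm or the gripper's body presses on something with over 40 N, if the wrist force passes 120 N, or if a joint passes its speed limit or range.

## Working session

There is one attempt and no reset: what is moved stays moved. The work goes in short steps, Python scripts to look and compute and a shell command to move; the robot and the scene stay as the last step left them, time stands still between calls to the robot, and variables do not carry over. Pictures are saved under pics/ and viewed, and the job is handed in when it is done.

```bash
ls; mkdir -p pics; python3 - <<'E'
from station import *
import cv2
s=read_state();print(s)
for n in("scene","top","wrist"):
    print(n,calibration(n)); cv2.imwrite(f"pics/a_{n}.png",grab_frame(n)[:,:,::-1])
E
```

```text
pics
{'clock': 0.0, 'joint_pos': array([ 1.03499270e+00,  3.42727355e-01,  1.52503050e+00,  6.75608101e-06,
        1.27539659e+00, -1.46006340e-01]), 'qvel': array([ 3.36717392e-04, -1.03025646e-03,  2.35753533e-04,  7.05002171e-04,
        2.20860159e-03, -3.95949650e-05]), 'joint_torque': array([ 1.31498462e-03, -4.31244099e+01, -2.44220674e+01,  7.19234138e-02,
        5.59836463e-02, -1.52170383e-04]), 'ee_pos': array([0.19941089, 0.48550527, 0.40403764]), 'tcp_rot': array([-2.64130239e-04,  1.93668009e-01,  9.81066814e-01, -7.34878102e-04]), 'ft_force': array([ 0.34659137,  0.10640066, -0.24429098]), 'wrist_torque': array([ 0.03381796, -0.02650426,  0.01279997]), 'opening': 0.9971196624361726}
scene {'vertical_fov': 44.68025248904903, 'cx': 254.8797245154246, 'cy': 195.40552008789683, 'distortion': array([0.0216497, 0.       , 0.       , 0.       , 0.       ]), 'origin': array([1.20495684, 0.50020866, 0.84980528]), 'attitude': array([-0.16225624,  0.3594459 ,  0.83101459, -0.39228347])}
top {'vertical_fov': 57.84709311770782, 'cx': 255.61693616893496, 'cy': 188.69853837680554, 'distortion': array([-0.07281414,  0.        ,  0.        ,  0.        ,  0.        ]), 'origin': array([ 0.3986553 , -0.11846361,  1.06915811]), 'attitude': array([-0.07623753,  0.74269187, -0.66165297,  0.06936835])}
wrist {'vertical_fov': 59.88079769012408, 'cx': 256.9525180641573, 'cy': 192.23621401625448, 'distortion': array([-0.07835106,  0.        ,  0.        ,  0.        ,  0.        ]), 'origin': array([0.13878281, 0.51019504, 0.38432001]), 'attitude': array([0.10315829, 0.82430965, 0.55243347, 0.06847796])}
```

View pics/a_scene.png

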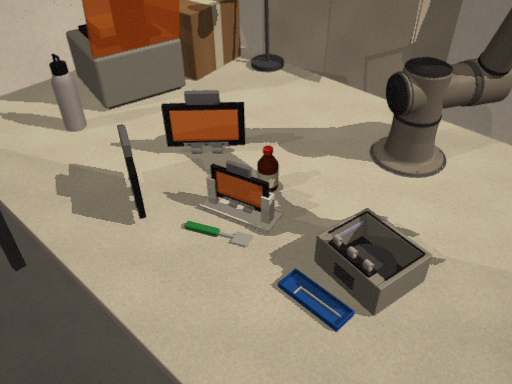

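View pics/a_top.png

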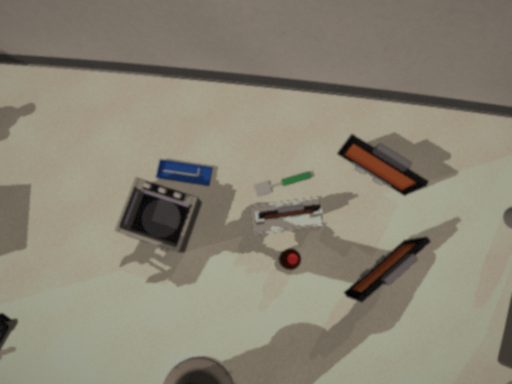

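View pics/a_wrist.png

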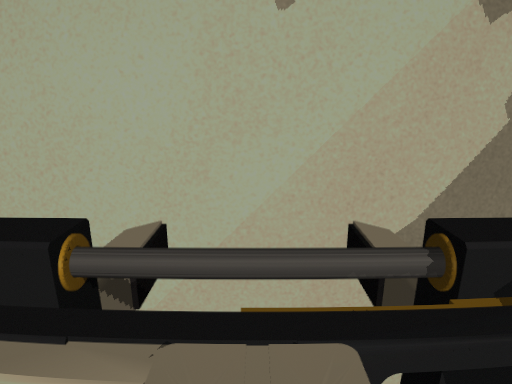

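```bash
cat > h.py <<'E'
import numpy as np, cv2
from station import *
from scipy.spatial.transform import Rotation as R
def rot(q): return R.from_quat([q[1],q[2],q[3],q[0]])
def cam(n):
    c=calibration(n); f=192/np.tan(np.radians(c["vertical_fov"]/2))
    K=np.array([[f,0,c["cx"]],[0,f,c["cy"]],[0,0,1]]); return K,c["distortion"],c["origin"],rot(c["attitude"])
def ray(C,px):
    K,d,o,r=C; p=cv2.undistortPoints(np.array(px,float).reshape(-1,1,2),K,d).reshape(-1,2)
    return o,r.apply(np.c_[p,np.ones(len(p))])
def onz(C,px,z):
    o,v=ray(C,px); return o+v*((z-o[2])/v[:,2:3])
def proj(C,P):
    K,d,o,r=C; P=r.inv().apply(np.atleast_2d(P)-o)
    return cv2.projectPoints(P,np.zeros(3),np.zeros(3),K,d)[0].reshape(-1,2)
def tri(C1,p1,C2,p2):
    o1,v1=ray(C1,p1);o2,v2=ray(C2,p2);out=[]
    for a,b in zip(v1,v2):
        t=np.linalg.lstsq(np.c_[a,-b],o2-o1,rcond=None)[0]; x,y=o1+a*t[0],o2+b*t[1]; out.append((*((x+y)/2),np.linalg.norm(x-y)))
    return np.array(out)
E
python3 - <<'E'
from h import *
np.set_printoptions(precision=4,suppress=True)
C=cam("top")
print(onz(C,[(288,212),(160,213)],0.1), onz(C,[(291,259)],.135), onz(C,[(263,187),(312,175)],0.01),onz(C,[(185,172)],0.01))
im=cv2.imread("pics/a_top.png")
a=im[160:280,110:210];b=im[160:280,240:340]
cv2.imwrite("pics/b_top.png",np.hstack([cv2.resize(x,(400,480),interpolation=2) for x in(a,b)]))
im=cv2.imread("pics/a_scene.png")
a=im[150:240,180:300];b=im[200:310,310:430]
cv2.imwrite("pics/b_sc.png",np.hstack([cv2.resize(x,(400,int(x.shape[0]*400/120)),interpolation=2)[:300] for x in(a,b)]))
E
```

```text
[[ 0.5445 -0.1954  0.1   ]
 [ 0.4998  0.1629  0.1   ]] [[ 0.4153 -0.2128  0.135 ]] [[ 0.6274 -0.1175  0.01  ]
 [ 0.6836 -0.2665  0.01  ]] [[0.6471 0.1322 0.01  ]]
```

View pics/b_top.png

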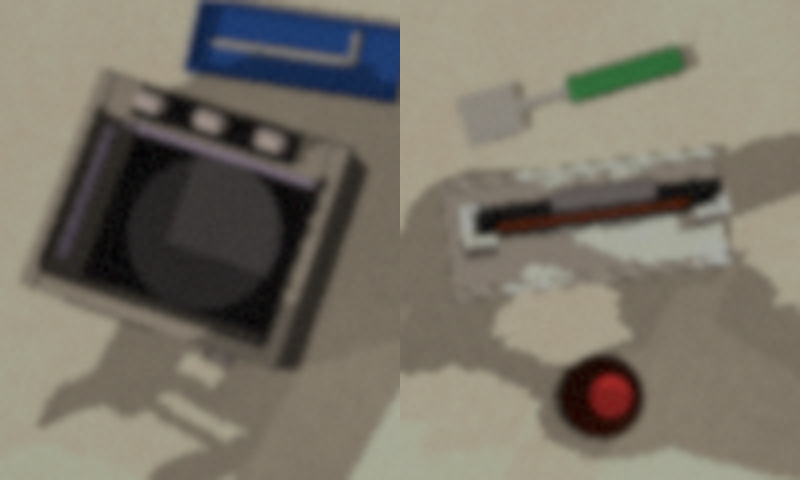

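View pics/b_sc.png

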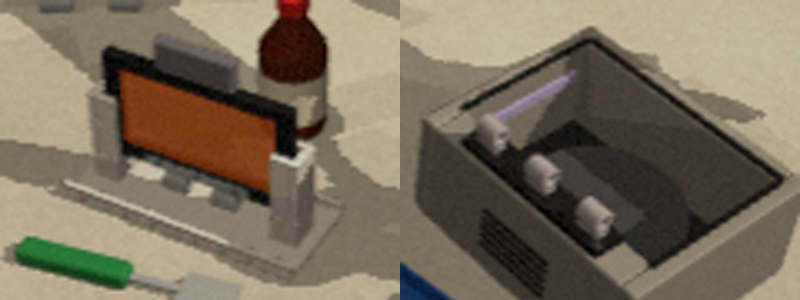

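```bash
python3 - <<'E'
from h import *
np.set_printoptions(precision=4,suppress=True)
C=cam("top");S=cam("scene")
g=onz(C,[(278,210),(304.25,207.5),(291,208.75)],0.158);print("grip",g, np.arctan2(*(g[0]-g[1])[:2]*[-1,1]))
k=onz(C,[(147,185.5),(162,190.25),(177.25,195)],0.121);print("kn",k,np.arctan2(*(k[0]-k[2])[:2]*[-1,1]))
print(tri(C,[(147,185.5),(162,190.25),(177.25,195)],S,[(368.2,264.2),(352.3,252),(338.5,240)]))
s=read_state(); r=rot(s["tcp_rot"]); print(r.as_matrix()); K,d,o,rr=cam("wrist")
print("wrist cam in tool",r.inv().apply(o-s["ee_pos"]), (r.inv()*rr).as_matrix())
E
```

```text
grip [[ 0.5381 -0.164   0.158 ]
 [ 0.5527 -0.2326  0.158 ]
 [ 0.5454 -0.1979  0.158 ]] 0.2100649138707692
kn [[0.5701 0.2067 0.121 ]
 [0.5616 0.1621 0.121 ]
 [0.5532 0.1172 0.121 ]] -0.18666834685463102
[[0.5714 0.2105 0.112  0.0015]
 [0.5631 0.1658 0.1101 0.0012]
 [0.554  0.1216 0.1096 0.0038]]
[[-0.925   0.38   -0.0006]
 [ 0.38    0.925  -0.001 ]
 [ 0.0002 -0.0011 -1.    ]]
wrist cam in tool [ 0.0655 -0.0002  0.0198] [[-0.0003 -0.9693 -0.2459]
 [ 1.     -0.0004  0.0002]
 [-0.0003 -0.2459  0.9693]]
```

```bash
cat >> h.py <<'E'
def need(pos,psi,flip=0):
    """tool shift/turn to bring TCP to pos with tool y along (cos psi,sin psi), z down"""
    s=read_state(); r=rot(s["tcp_rot"]); c,n=np.cos(psi),np.sin(psi)
    T=R.from_matrix(np.array([[-n,c,0],[c,n,0],[0,0,-1]]).T.T if 0 else np.c_[[-n,c,0],[c,n,0],[0,0,-1]])
    if flip: T=T*R.from_rotvec([0,0,np.pi])
    return np.r_[r.inv().apply(np.array(pos)-s["ee_pos"]), (r.inv()*T).as_rotvec()/np.radians(6)]
E
python3 - <<'E'
from h import *
np.set_printoptions(precision=4,suppress=True)
psi=.21; x=np.array([-np.sin(psi),np.cos(psi)])
p=np.array([.5454,-.1979])-.03*x
print(p,need([*p,.41],psi),need([*p,.41],psi,1))
E
```

```text
[ 0.5517 -0.2272] [-0.5967 -0.5255 -0.0053 -0.0106  0.0036  9.2726] [ -0.5967  -0.5255  -0.0053  -0.0043  -0.0125 -20.7274]
```

```bash
python3 -m creep '[[-0.597,-0.525,-0.005,0,0,9.27,1],[-0.597,-0.525,-0.005,0,0,9.27,1],[-0.597,-0.525,-0.005,0,0,9.27,1],[-0.597,-0.525,-0.005,0,0,9.27,1],[-0.597,-0.525,-0.005,0,0,9.27,1],[-0.597,-0.525,-0.005,0,0,9.27,1],[-0.597,-0.525,-0.005,0,0,9.27,1],[-0.597,-0.525,-0.005,0,0,9.27,1],[-0.597,-0.525,-0.005,0,0,9.27,1],[-0.597,-0.525,-0.005,0,0,9.27,1],[-0.597,-0.525,-0.005,0,0,9.27,1],[-0.597,-0.525,-0.005,0,0,9.27,1],[-0.597,-0.525,-0.005,0,0,9.27,1],[-0.597,-0.525,-0.005,0,0,9.27,1],[-0.597,-0.525,-0.005,0,0,9.27,1],[-0.597,-0.525,-0.005,0,0,9.27,1],[-0.597,-0.525,-0.005,0,0,9.27,1],[-0.597,-0.525,-0.005,0,0,9.27,1],[-0.597,-0.525,-0.005,0,0,9.27,1],[-0.597,-0.525,-0.005,0,0,9.27,1]]' 20
```

```text
clock: 1.82
ee_pos: [0.5536, -0.2327, 0.408]
tcp_rot: [0.001, 0.631, 0.776, -0.001]
ft_force: [-1.4, 1.0, -0.4]
opening: 1.0
```

```bash
python3 -m creep '[[0,0,0,0,0,0,1],[0,0,0,0,0,0,1],[0,0,0,0,0,0,1]]'; python3 - <<'E'
from h import *
s=read_state();print(s["ee_pos"],s["tcp_rot"],s["qvel"])
np.save("wc.npy",np.array([0]));C=cam("wrist");import pickle;pickle.dump(C,open("wc1.pkl","wb"))
cv2.imwrite("pics/c_wrist.png",grab_frame("wrist")[:,:,::-1])
cv2.imwrite("pics/c2.png",cv2.resize(cv2.imread("pics/c_wrist.png")[:280],None,fx=1.5,fy=1.5,interpolation=2))
E
```

```text
clock: 2.07
ee_pos: [0.5533, -0.2318, 0.4078]
tcp_rot: [0.0, 0.631, 0.776, -0.001]
ft_force: [-0.9, 0.5, 0.4]
opening: 1.0
[ 0.55325845 -0.23184711  0.40781109] [ 7.14500431e-05  6.30534318e-01  7.76160256e-01 -1.31389643e-03] [ 0.01404868 -0.01724081  0.0012302   0.0018818   0.00146688 -0.00301242]
```

View pics/c2.png

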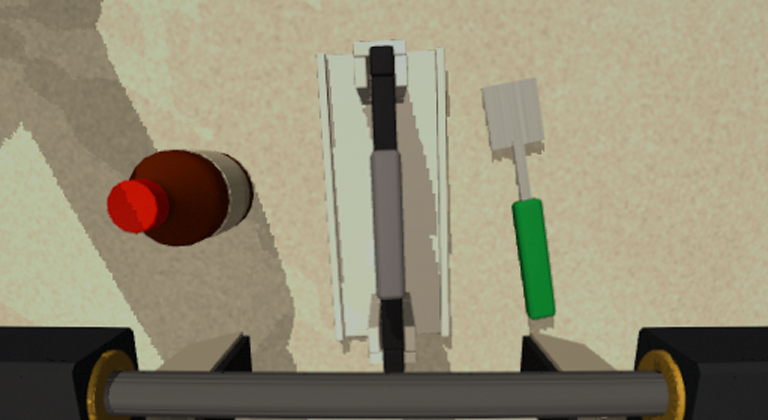

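```bash
python3 - <<'E'
from h import *
import pickle
np.set_printoptions(precision=4,suppress=True)
C=pickle.load(open("wc1.pkl","rb"))
im=cv2.imread("pics/c_wrist.png").astype(int)
for y in range(98,204,6):
    row=im[y,225:290].sum(1); print(y,''.join('%4d'%v for v in row[10:55]))
E
```

```text
98  551 550 551 549 550 549 551 549 551 551 548 549 551 449 213  74  87  80  81  80  79  80  81  78  77  80  85  83  69 169 342 404 404 404 404 403 404 404 403 403 403 402 402 403 405
104  549 549 550 550 552 549 549 550 549 551 549 458 290 274 296 313 323 320 323 318 321 320 318 317 313 315 313 313 298 269 243 186 334 403 402 403 402 402 402 402 402 402 401 402 401
110  550 549 551 549 552 552 550 551 551 550 550 464 299 261 285 309 322 322 321 323 320 320 318 319 317 317 313 316 303 277 246 198 275 374 403 402 402 402 401 402 402 401 401 402 402
116  551 551 552 550 550 551 549 549 551 551 551 498 349 241 279 300 317 322 321 321 321 320 318 316 316 314 313 314 305 283 250 212 230 352 401 400 401 403 402 402 401 401 401 401 401
122  551 551 550 551 550 549 550 549 551 549 549 550 417 234 278 295 314 323 322 320 319 318 318 314 316 312 312 312 309 288 258 223 237 351 401 401 401 401 401 401 401 399 401 401 401
128  549 551 549 551 549 550 550 550 548 551 548 550 462 307 268 291 310 323 322 317 319 318 315 316 314 314 312 313 310 294 267 238 205 334 401 400 400 400 403 402 399 399 400
[... 1528 characters left out ...]
9 549 549 548 549 548 548 407 241 280 297 310 316 316 313 314 312 310 307 307 306 305 304 284 255 224 233 342 396 395 396 393 396 396 395 396 396
188  549 547 547 549 549 549 548 548 548 546 549 548 550 548 549 426 268 277 292 311 316 314 310 311 310 311 308 303 304 304 302 288 261 235 209 323 396 396 396 396 396 394 395 394 395
194  548 549 549 551 549 550 548 549 549 548 549 549 546 548 548 449 293 268 288 307 315 313 314 312 310 308 306 307 303 302 303 289 265 240 187 285 356 360 383 394 395 395 392 395 394
200  548 548 549 548 549 547 549 547 548 548 548 537 471 421 417 415 420 420 297  57  67  62  55  56  48  56  47  49  58  53  49  52  39 185 242 241 241 245 259 342 395 395 395 395 395
```

```bash
python3 - <<'E'
from h import *
import pickle
np.set_printoptions(precision=4,suppress=True)
C=pickle.load(open("wc1.pkl","rb"))
g=onz(C,[(256.55,100.5),(260.3,198)],0.158);print(g,np.linalg.norm(g[0]-g[1]),g.mean(0))
d=g[0]-g[1];psi=np.arctan2(-d[0],d[1]);print(psi); m=g.mean(0)
print(need([m[0],m[1],.148+.159],psi), need([m[0],m[1],.40],psi))
# bottle
E
```

```text
[[ 0.5384 -0.1634  0.158 ]
 [ 0.5548 -0.229   0.158 ]] 0.06761847787177219 [ 0.5466 -0.1962  0.158 ]
0.24542064492315005
[ 0.0361  0.0008  0.1011 -0.0141  0.0204 -0.3677] [ 0.0359  0.0007  0.0081 -0.0141  0.0204 -0.3677]
```

```bash
python3 -m creep '[[0.036,0.001,0.01,0,0,-0.37,1],[0.036,0.001,0.01,0,0,-0.37,1],[0.036,0.001,0.03,0,0,-0.37,0.6],[0.036,0.001,0.05,0,0,-0.37,0.6],[0.036,0.001,0.07,0,0,-0.37,0.6],[0.036,0.001,0.09,0,0,-0.37,0.6],[0.036,0.001,0.102,0,0,-0.37,0.6],[0.036,0.001,0.102,0,0,-0.37,0.6],[0.036,0.001,0.102,0,0,-0.37,0.6],[0.036,0.001,0.102,0,0,-0.37,0.6]]' 20
python3 - <<'E'
from h import *
print(need([.5466,-.1962,.305],.2454))
cv2.imwrite("pics/d_wrist.png",grab_frame("wrist")[:,:,::-1])
E
```

```text
clock: 2.95
ee_pos: [0.547, -0.1957, 0.3075]
tcp_rot: [0.001, 0.615, 0.789, -0.001]
ft_force: [-0.4, -0.5, -0.4]
opening: 0.803
[-0.00039962 -0.00050328  0.00254102 -0.00013438  0.03132199  0.01175943]
```

View pics/d_wrist.png

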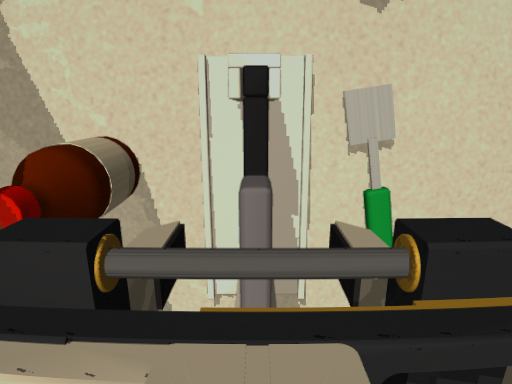

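```bash
python3 -m creep '[[0,0,0.0015,0,0,0,0],[0,0,0.0015,0,0,0,-0.4],[0,0,0.0015,0,0,0,-1],[0,0,0.0015,0,0,0,-1],[0,0,0.0015,0,0,0,-1],[0,0,0.0015,0,0,0,-1],[0,0,0.0015,0,0,0,-1],[0,0,0.0015,0,0,0,-1],[0,0,0.0015,0,0,0,-1],[0,0,0.0015,0,0,0,-1],[0,0,0.0015,0,0,0,-1],[0,0,0.0015,0,0,0,-1]]' 30
```

```text
clock: 4.0
ee_pos: [0.547, -0.1959, 0.3061]
tcp_rot: [0.001, 0.615, 0.789, -0.001]
ft_force: [-0.9, 0.2, -0.1]
opening: 0.148
```

```bash
python3 -m creep '[[0,0,-0.008,0,0,0,-1],[0,0,-0.02,0,0,0,-1],[0,0,-0.035,0,0,0,-1],[0,0,-0.05,0,0,0,-1],[0,0,-0.065,0,0,0,-1],[0,0,-0.08,0,0,0,-1],[0,0,-0.1,0,0,0,-1],[0,0,-0.12,0,0,0,-1],[0,0,-0.14,0,0,0,-1],[0,0,-0.16,0,0,0,-1],[0,0,-0.17,0,0,0,-1],[0,0,-0.17,0,0,0,-1],[0,0,-0.17,0,0,0,-1]]' 30
python3 - <<'E'
from h import *
np.set_printoptions(precision=4,suppress=True)
psi=-.187
k=np.array([.5623,.1635]) 
print(need([*k,.47],psi))
for n in("scene","wrist"): cv2.imwrite(f"pics/e_{n}.png",grab_frame(n)[:,:,::-1])
E
```

```text
clock: 5.08
ee_pos: [0.5467, -0.1953, 0.4756]
tcp_rot: [0.001, 0.615, 0.789, -0.001]
ft_force: [-1.1, 0.3, -4.8]
opening: 0.151
[0.3441 0.1026 0.0045 0.0046 0.0313 4.1387]
```

View pics/e_scene.png

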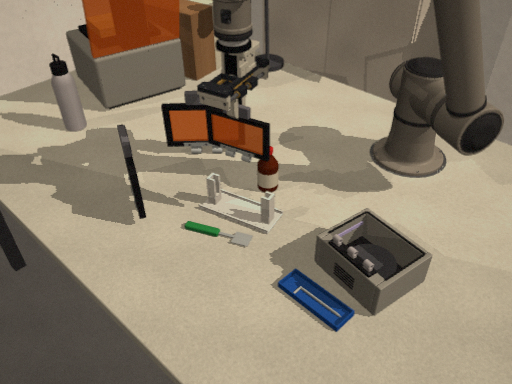

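View pics/e_wrist.png

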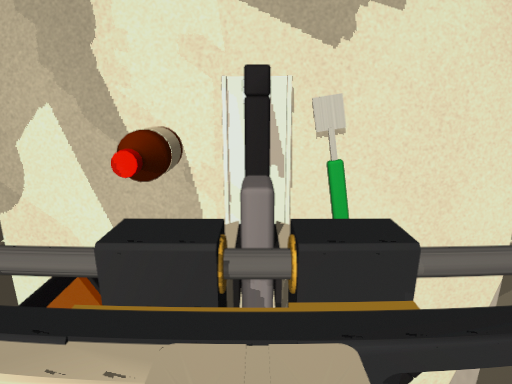

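```bash
python3 - <<'E'
from h import *
np.set_printoptions(precision=4,suppress=True)
psi=-.187
k=np.array([.5623,.1635]); c,n=np.cos(psi),np.sin(psi)
p=k-.06*np.array([-n,c])-.045*np.array([c,n])
print(p,need([*p,.47],psi))
E
```

```text
[0.5069 0.1129] [ 0.3086  0.0366  0.0038 -0.0186  0.019   4.1388]
```

```bash
python3 -m creep '[[0.01,0.001,0,0,0,0.1,-1],[0.03,0.003,0,0,0,0.4,-1],[0.055,0.006,0.001,0,0,0.7,-1],[0.08,0.009,0.001,0,0,1.1,-1],[0.105,0.012,0.001,0,0,1.4,-1],[0.13,0.015,0.002,0,0,1.7,-1],[0.155,0.018,0.002,0,0,2.1,-1],[0.18,0.021,0.002,0,0,2.4,-1],[0.205,0.024,0.003,0,0,2.8,-1],[0.23,0.027,0.003,0,0,3.1,-1],[0.255,0.03,0.003,0,0,3.4,-1],[0.28,0.033,0.004,0,0,3.8,-1],[0.295,0.035,0.004,0,0,4.0,-1],[0.305,0.0366,0.004,0,0,4.14,-1],[0.3086,0.0366,0.004,0,0,4.14,-1],[0.3086,0.0366,0.004,0,0,4.14,-1],[0.3086,0.0366,0.004,0,0,4.14,-1],[0.3086,0.0366,0.004,0,0,4.14,-1]]' 30
python3 - <<'E'
from h import *
import pickle
s=read_state(); C=cam("wrist"); pickle.dump((C,s),open("wc2.pkl","wb"))
f=grab_frame("wrist")[:,:,::-1]; cv2.imwrite("pics/f_wrist.png",f)
cv2.imwrite("pics/f2.png",cv2.resize(f[:260,130:390],None,fx=2.3,fy=2.3,interpolation=2))
E
```

```text
clock: 6.68
ee_pos: [0.5069, 0.1124, 0.4696]
tcp_rot: [0.0, 0.77, 0.638, -0.002]
ft_force: [-0.2, -0.5, -3.5]
opening: 0.148
```

View pics/f2.png

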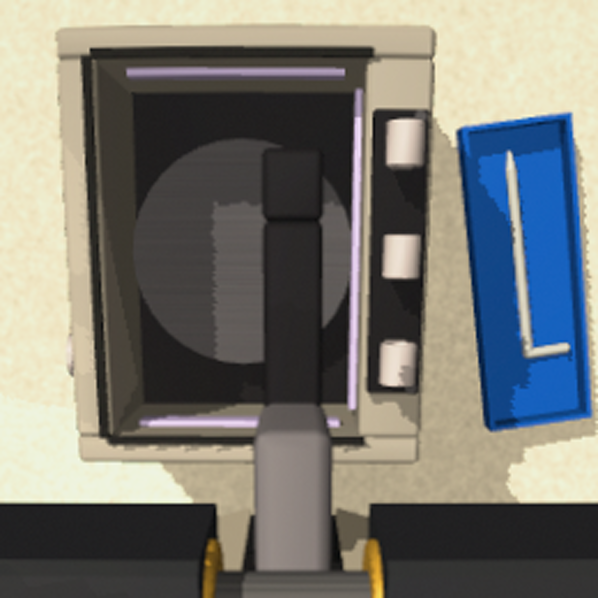

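```bash
python3 - <<'E'
from h import *
import pickle
np.set_printoptions(precision=4,suppress=True)
C,s=pickle.load(open("wc2.pkl","rb"))
im=cv2.imread("pics/f_wrist.png")
g=cv2.cvtColor(im,cv2.COLOR_BGR2GRAY); m=(g>110).astype(np.uint8); m[:,:293]=0;m[:,318:]=0;m[:47]=0;m[172:]=0
n,l,st,ce=cv2.connectedComponentsWithStats(m); pts=[]
for i in range(1,n):
    if st[i,4]>80:
        print(st[i],ce[i]); pts.append((st[i,0]+(st[i,2]-1)/2,st[i,1]+(st[i,3]-1)/2))
for y in (55,60,65,105,110,116,150,158,164): print(y,g[y,288:322])
for y in (61,): pass
for x in (304,303,302): print(x,g[45:175,x])
E
```

```text
[298  51  16  21 315] [305.3206  61.181 ]
[313  61   5 111 287] [315.9024 130.9547]
[296 102  17  19 285] [303.8456 110.9474]
[295 148  16  20 287] [301.9408 157.4808]
55 [106 167 180 181  24  40  39  39  40  58 127 180 202 211 220 223 225 226
 225 221 213 205 193 179 158 129  90  39  61  87 143 169 170 217]
60 [109 174 181 142  26  40  41  40  40  64 155 191 206 215 221 224 226 227
 223 217 206 198 185 168 146 117  84  38  77 110 143 168 172 175]
65 [114 177 181 146  30  41  39  39  41  68 165 200 210 216 222 224 225 223
 219 211 201 190 176 158 134 104  70  34  71 116 150 168 167 167]
105 [168 181 129  60  37  38  38  39  76 153 195 207 215 223 224 225 225 224
 214 208 199 183 166 134 108  39  44 102 144 178 174 170 170 174]
110 [169 181 129  62  39  38  37  39  99 165 199 211 219 223 225 227 224 220
 209 201 190 176 153 123  80  35  62  94 175 175 176 177 175 174]
116 [168 181 114  44  37  38  39  38 110 178 206 215 221 224 225 224 220 212
 202 192 178 163 139 111  58  30  77 101 166 169 167 167 171 172]
150 [180 125  48  36  37  36  36 102 168 198 209 216 214 212 216 217 214 208

[... 1250 characters left out ...]
 35
  37  36  36  36  36  36  37  37  36  36  35  37  70 155 220 217 224 223
 223 223 223 222 222 221 220 219 211 181 188 213 212 205 162  57  26  53
 105 126 127 127]
302 [185 186 111  48  40  39  69 222 217 218 220 220 220 220 220 221 220 221
 221 222 222 222 222 222 222 221 136  91  64  34  28  29  29  39  39  39
  38  39  38  38  39  39  38  38  39  38  38  38  38  37  39  39  38  37
  37  38  56 191 226 224 224 224 225 225 225 225 225 225 225 226 226 225
 225 223 223 190  69  27  28  27  27  31  31  37  37  37  37  36  36  36
  37  37  37  37  36  37  36  37  36  36  36  38  68 149 209 216 225 225
 225 225 226 226 225 225 224 224 224 222 221 221 220 220 200  58  26  54
 106 127 127 132]
```

```bash
python3 - <<'E'
from h import *
import pickle
np.set_printoptions(precision=4,suppress=True)
C,s=pickle.load(open("wc2.pkl","rb")); r=rot(s["tcp_rot"]); z0=s["ee_pos"][2]
def tool(px,z): return r.inv().apply(onz(C,px,z)-s["ee_pos"])
a=tool([(306.2,61),(304.3,110.7),(302.5,159.5)],.115);print(a)
print("yaw of axis in tool",np.arctan2(a[0,1]-a[2,1],a[0,0]-a[2,0]))
print("mid x (z.123)",tool([(304.3,110.8)],.123))
im=cv2.imread("pics/f_wrist.png");g=cv2.cvtColor(im,cv2.COLOR_BGR2GRAY)
for y in (70,80,100,120,150,160,170,190,200,210): print(y,g[y,236:284])
for x in (252,257,262): print(x,g[55:110,x]) 
print(tool([(257,65),(257,176)],z0-.176), r.as_matrix())
E
```

```text
[[0.1098 0.0472 0.3542]
 [0.0632 0.0467 0.3543]
 [0.0149 0.0464 0.3545]]
yaw of axis in tool 0.008926685946115575
mid x (z.123) [[0.0632 0.0456 0.3463]]
70 [ 65  65  65  65  66  65  66  58  40  35  40  42  45  44  44  43  44  45
  43  43  43  44  44  44  42  42  44  43  43  42  42  40  34  25  25  31
  31  31  31  31  31  30  30  31  30  31  29 106]
80 [ 66  65  65  64  65  65  66  57  39  35  38  42  43  44  43  42  42  42
  42  43  42  42  43  42  42  41  42  39  40  40  40  37  31  25  44  61
  65  56  39  32  31  31  30  30  31  30  37 141]
100 [ 93  93  93  93  93  92  93  85  58  35  38  41  42  43  42  43  42  42
  42  41  42  40  41  42  41  41  41  41  41  40  41  37  30  23  77  95
  94  95  95  95  94  94  94  95  96  95  99 180]
120 [ 92  91  91  91  91  91  91  92  69  33  37  40  44  43  43  42  41  43
  41  40  41  41  41  41  40  40  41  41  40  40  40  38  30  20  72  92
  91  92  91  92  93  93  93  93  93  83 120 199]
150 [ 92  92  93  92  92  92  91  91  71  37  34  39  40  40  40  39  40  39
  38  38  37  38  37  38  38  38  37  38  36  37  37  32  26  21  26  28
[... 1000 characters left out ...]

  78  63 135 169 167 168 166 161 161 164 166 169]
252 [31 30 31 31 32 32 32 31 44 38 36 41 43 44 44 44 44 44 43 44 44 45 44 42
 43 42 43 42 43 41 43 42 42 41 42 41 40 39 34 26 19 27 35 39 42 42 42 42
 42 42 43 42 42 42 42]
257 [32 31 31 32 31 31 32 32 32 32 36 40 43 44 44 44 43 43 44 43 43 43 42 43
 43 42 42 41 42 42 41 41 42 40 41 40 40 38 34 25 18 27 35 38 41 40 41 41
 41 41 41 40 41 41 40]
262 [32 31 32 32 32 33 31 30 32 31 35 41 43 44 44 44 43 43 42 43 42 42 42 42
 40 42 40 41 40 42 40 41 40 41 39 38 38 37 32 25 18 26 34 37 39 41 41 41
 41 42 41 42 39 41 42]
[[0.0844 0.0003 0.1758]
 [0.034  0.0003 0.1759]] [[ 0.1865  0.9824 -0.0023]
 [ 0.9824 -0.1866 -0.0023]
 [-0.0027 -0.0019 -1.    ]]
```

```bash
python3 -m creep '[[0.01,0.007,0,0,0,0.09,-1],[0.025,0.018,0,0,0,0.09,-1],[0.04,0.03,0,0,0,0.09,-1],[0.055,0.04,0.005,0,0,0.09,-1],[0.0635,0.0465,0.015,0,0,0.09,-1],[0.0637,0.0467,0.025,0,0,0.09,-1],[0.0637,0.0467,0.03,0,0,0.09,-1],[0.0637,0.0467,0.03,0,0,0.09,-1],[0.0637,0.0467,0.03,0,0,0.09,-1],[0.0637,0.0467,0.03,0,0,0.09,-1]]' 30
python3 - <<'E'
from h import *
import pickle
s=read_state(); C=cam("wrist"); C2=cam("scene");pickle.dump((C,C2,s),open("wc3.pkl","wb"))
print(s["ee_pos"],s["tcp_rot"],s["ft_force"])
f=grab_frame("wrist")[:,:,::-1]; cv2.imwrite("pics/g_wrist.png",f)
g=grab_frame("scene")[:,:,::-1]; cv2.imwrite("pics/g_scene.png",g)
a=cv2.resize(f[:260,170:340],None,fx=2.3,fy=2.3,interpolation=2); b=cv2.resize(g[150:310,310:430],None,fx=3.3,fy=3.3,interpolation=2)
h=max(a.shape[0],b.shape[0]); z=lambda x:np.pad(x,((0,h-x.shape[0]),(0,0),(0,0)))
cv2.imwrite("pics/g2.png",np.hstack([z(a),z(b)]))
E
```

```text
clock: 7.57
ee_pos: [0.5644, 0.1655, 0.44]
tcp_rot: [0.0, 0.774, 0.634, -0.001]
ft_force: [-1.0, 0.1, -4.5]
opening: 0.147
[0.56444462 0.16547217 0.44003959] [ 4.24799343e-04  7.73553149e-01  6.33729983e-01 -1.28638560e-03] [-0.98994875  0.1344248  -4.53135138]
```

View pics/g2.png

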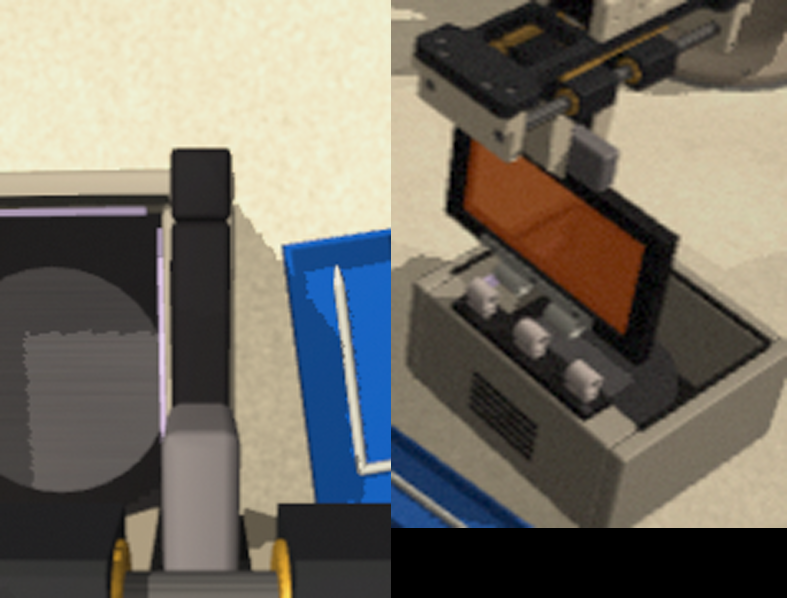

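```bash
python3 - <<'E'
from h import *
import pickle
np.set_printoptions(precision=4,suppress=True)
C,S,s=pickle.load(open("wc3.pkl","rb")); r=rot(s["tcp_rot"])
bo=s["ee_pos"]+r.apply([[x,0,.2901] for x in(-.023,.023,-.085,.085)])
print(bo); print(proj(S,bo))
t=s["ee_pos"]+r.apply([[x,0,.2901-.114] for x in(-.085,.085)]); print("top corners",proj(S,t))
t=s["ee_pos"]+r.apply([[x,0,.2901-.014] for x in(-.085,.085)]); print("bot corners",proj(S,t))
u=r.as_matrix()[:,0].copy();u[2]=0;u/=np.linalg.norm(u); k=np.array([.5639,.1650,.115])
print("jamb",proj(S,[k-.046*u,k,k+.046*u]), "in tool",r.inv().apply(k-s["ee_pos"]))
g=cv2.imread("pics/g_scene.png")
cv2.imwrite("pics/g3.png",cv2.resize(g[215:275,325:385],None,fx=10,fy=10,interpolation=2))
E
```

```text
[[0.5595 0.1423 0.15  ]
 [0.5685 0.1874 0.1499]
 [0.5473 0.0815 0.1502]
 [0.5807 0.2481 0.1497]]
[[345.9908 232.605 ]
 [361.5775 245.3173]
 [326.3947 216.6187]
 [384.173  263.7405]]
top corners [[331.1934 175.7148]
 [394.5012 221.6515]]
bot corners [[326.9458 211.9096]
 [385.3504 258.9312]]
jamb [[337.0284 238.0729]
 [351.7813 250.438 ]
 [367.4382 263.5586]] in tool [ 0.0003 -0.0001  0.325 ]
```

View pics/g3.png

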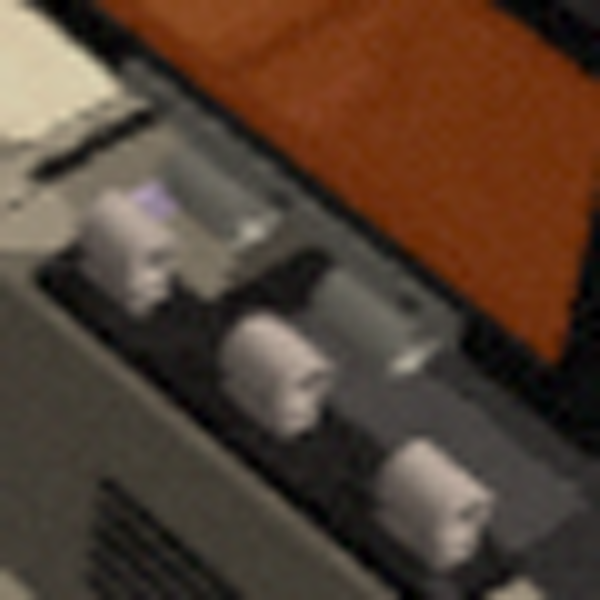

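```bash
python3 -m creep '[[0,0,0.003,0,0,0,-1],[0,0,0.007,0,0,0,-1],[0,0,0.01,0,0,0,-1],[0,0,0.013,0,0,0,-1],[0,0,0.016,0,0,0,-1],[0,0,0.018,0,0,0,-1],[0,0,0.02,0,0,0,-1],[0,0,0.02,0,0,0,-1],[0,0,0.02,0,0,0,-1]]' 30
python3 -m creep '[[0,0,0.002,0,0,0,-1],[0,0,0.004,0,0,0,-1],[0,0,0.006,0,0,0,-1],[0,0,0.008,0,0,0,-1],[0,0,0.01,0,0,0,-1],[0,0,0.012,0,0,0,-1],[0,0,0.0135,0,0,0,-1],[0,0,0.0145,0,0,0,-1],[0,0,0.0145,0,0,0,-1],[0,0,0.0145,0,0,0,-1],[0,0,0.0145,0,0,0,-1]]' 30
python3 - <<'E'
from h import *
import pickle
np.set_printoptions(precision=4,suppress=True)
s=read_state();S=cam("scene");r=rot(s["tcp_rot"])
print(s["ee_pos"],s["ft_force"],s["wrist_torque"]); k=np.array([.5639,.1650,.115]);print(r.inv().apply(k-s["ee_pos"])-[0,0,.2901])
g=grab_frame("scene")[:,:,::-1]; cv2.imwrite("pics/i_scene.png",g)
cv2.imwrite("pics/i3.png",cv2.resize(g[215:275,325:385],None,fx=10,fy=10,interpolation=2))
f=grab_frame("wrist")[:,:,::-1];cv2.imwrite("pics/i_w.png",f)
E
```

```text
clock: 8.42
ee_pos: [0.5645, 0.1656, 0.4202]
tcp_rot: [0.001, 0.773, 0.634, -0.001]
ft_force: [0.2, 0.1, -3.7]
opening: 0.152
clock: 9.33
ee_pos: [0.5645, 0.1656, 0.4058]
tcp_rot: [0.001, 0.773, 0.634, -0.001]
ft_force: [0.1, 0.2, -4.6]
opening: 0.151
[0.5645 0.1656 0.4058] [ 0.0661  0.1802 -4.5566] [-0.1086  0.0496  0.0123]
[-0.0001 -0.0004  0.0007]
```

View pics/i3.png

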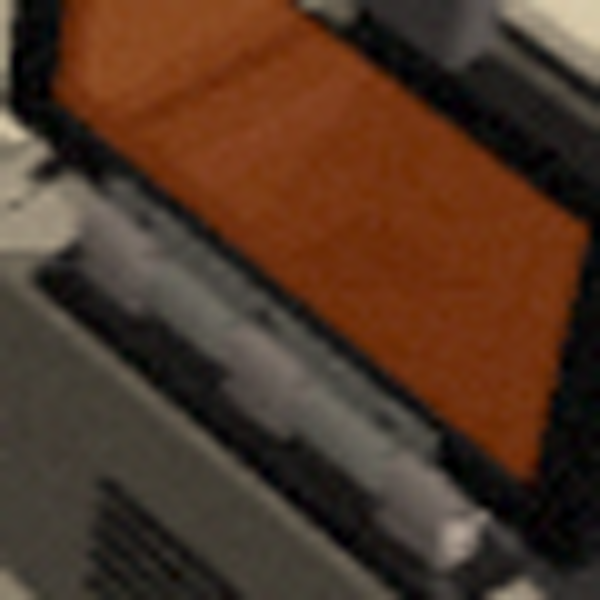

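View pics/i_w.png

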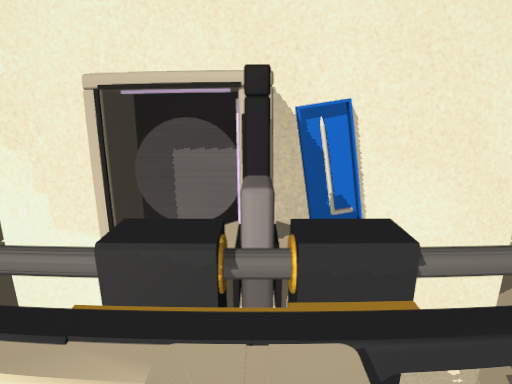

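```bash
python3 - <<'E'
from h import *
g=np.mean([grab_frame("scene")[228:276,328:380].astype(float) for _ in range(6)],0)[:,:,::-1]
g=np.clip((g-20)*1.6,0,255).astype(np.uint8)
cv2.imwrite("pics/j.png",cv2.resize(g,None,fx=12,fy=12,interpolation=cv2.INTER_CUBIC))
s=read_state();print(s["clock"],s["ee_pos"],s["ft_force"])
E
```

```text
9.7333 [0.56449803 0.16560517 0.40569948] [ 0.85309715 -0.12370053 -5.10066936]
```

View pics/j.png

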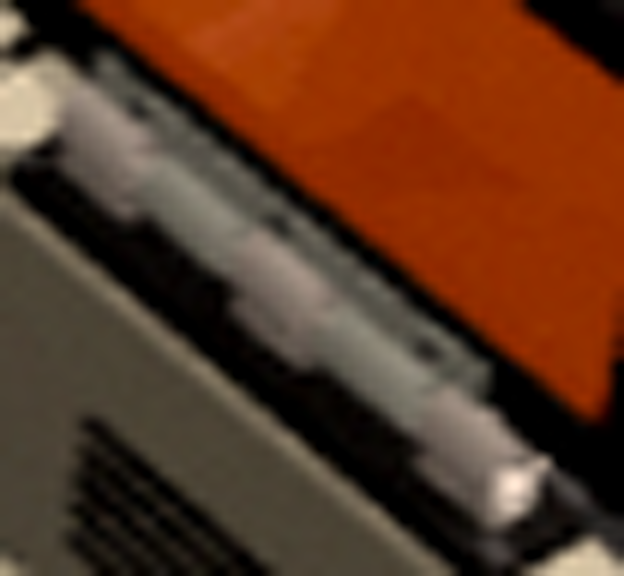

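```bash
python3 -m creep '[[0,-0.0004,0.0006,0,0,0,-1],[0,-0.0004,0.0006,0,0,0,-1],[0,-0.0004,0.0006,0,0,0,-1],[0,-0.0004,0.0006,0,0,0,-1],[0,-0.0004,0.0006,0,0,0,-1],[0,-0.0004,0.0006,0,0,0,-1],[0,-0.0004,0.0006,0,0,0,-1],[0,-0.0004,0.0006,0,0,0,-1]]' 30
python3 - <<'E'
from h import *
np.set_printoptions(precision=4,suppress=True)
s=read_state();r=rot(s["tcp_rot"])
print(s["ee_pos"],s["ft_force"],s["wrist_torque"],abs(s["qvel"]).max()); k=np.array([.5639,.1650,.115]);print(r.inv().apply(k-s["ee_pos"])-[0,0,.2901])
S=cam("scene");g=grab_frame("scene")[:,:,::-1];cv2.imwrite("pics/k.png",g)
E
```

```text
clock: 10.4
ee_pos: [0.5641, 0.1657, 0.4051]
tcp_rot: [0.001, 0.773, 0.634, -0.001]
ft_force: [0.6, 0.3, -4.4]
opening: 0.154
[0.5641 0.1657 0.4051] [ 0.6354  0.282  -4.3642] [-0.0433  0.1033 -0.0083] 0.0014608606199121709
[-0.0001  0.      0.    ]
```

View pics/k.png

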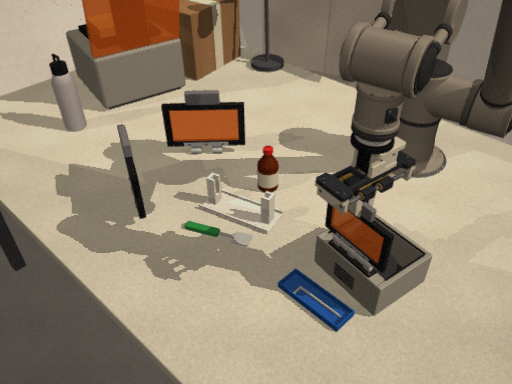

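```bash
python3 -c "
from station import *
print(finish_job())"
```

```text
the job is handed in; nothing more can be done
None
```

The arm is holding the cover upright at the hinge, with its two knuckles lowered between the three jamb knuckles, and the job is handed in at about 10.5 s of the 56 s allowed. I pinched the smallest cover by its grip, lifted it straight out of the rack, measured the jamb knuckles with the wrist camera and lowered the cover in small steps.

- **Position:** by the measured tool pose, the cover's hinge axis is within about 0.1 mm of the jamb axis I measured. That axis comes from cameras good to about 2 mm.
- **Height:** this relies on the cover having started 16 mm above the table in the rack, as the task states, and not having slipped in the grip. I did not touch the gap floor to confirm it.
- **Camera check:** just before lowering, the scene camera showed the cover and jamb knuckles sharing the same calibration offset, to within about 1 pixel (roughly 2 mm). With the knuckles seated, their lower edges seemed to differ by about 1 pixel. I put that down to the jamb knuckles' mounts, because the highlights on all five lined up.
- **Load:** the vertical wrist force was -4.4 N, within the -3.5 to -4.8 N seen while the cover hung free. It therefore appears to be carried by the arm and not resting on the box.
- **Grip and stillness:** the opening matched the 14 mm grip block, and the joints were practically still.
- **Bystanders:** the bottle, scraper and pin tray look unmoved in the last picture; I judged this by eye and did not measure it.

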